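# Set up the postal tube sample row in order of size

### The job

Set up the sample row for the packers: stand the four postal tubes upright on the rack, one centred on each black disc, in order of size, with the smallest beside the low end plate, growing to the largest beside the tall end plate. Do not knock a tube over, and leave the loose roll of labels beyond the end of the rack where it is.

Things in the scene. Friction and masses are not known exactly. Their poses are not given: they have to be found in the camera images.
- tube_1_center (a point): Upright closed cardboard postal tube, smallest of the four: 36 mm diameter, 70 mm tall, white end cap, rigid, under 0.2 kg. The point is its centre, 35 mm above its underside; z runs up along the tube. Starts standing on the table.
- tube_2_center (a point): Upright closed cardboard postal tube, second smallest of the four: 44 mm diameter, 90 mm tall, white end cap, rigid, under 0.2 kg. The point is its centre, 45 mm above its underside; z runs up along the tube. Starts standing on the table.
- tube_3_center (a point): Upright closed cardboard postal tube, second largest of the four: 52 mm diameter, 110 mm tall, white end cap, rigid, under 0.2 kg. The point is its centre, 55 mm above its underside; z runs up along the tube. Starts standing on the table.
- tube_4_center (a point): Upright closed cardboard postal tube, largest of the four: 60 mm diameter, 130 mm tall, white end cap, rigid, under 0.2 kg. The point is its centre, 65 mm above its underside; z runs up along the tube. Starts standing on the table.
- disc_1_top (a point): One of the four black rubber discs (66 mm diameter) on the rack, first, at the rack end that lies to the robot's left (+y); all look alike. The point is the centre of its upper face, 17 mm above the table; its y axis runs along the row, z up. Discs are 85 mm apart. The fixed plywood rack is 90 mm wide, 430 mm long, 15 mm high, its row roughly across the table.
- disc_2_top (a point): One of the four black rubber discs (66 mm diameter) on the rack, second from that end; all look alike. The point is the centre of its upper face, 17 mm above the table; its y axis runs along the row, z up. Discs are 85 mm apart. The fixed plywood rack is 90 mm wide, 430 mm long, 15 mm high, its row roughly across the table.
- disc_3_top (a point): One of the four black rubber discs (66 mm diameter) on the rack, third from that end; all look alike. The point is the centre of its upper face, 17 mm above the table; its y axis runs along the row, z up. Discs are 85 mm apart. The fixed plywood rack is 90 mm wide, 430 mm long, 15 mm high, its row roughly across the table.
- disc_4_top (a point): One of the four black rubber discs (66 mm diameter) on the rack, last, at the right (-y) end; all look alike. The point is the centre of its upper face, 17 mm above the table; its y axis runs along the row, z up. Discs are 85 mm apart. The fixed plywood rack is 90 mm wide, 430 mm long, 15 mm high, its row roughly across the table.
- plate_tall: The tall plywood end plate (80 x 12 mm across the rack, 150 mm high), fixed upright at one end of the rack; it may be at either end, 70 mm beyond the centre of the end disc. Origin at the centre of its foot, 15 mm above the table. The other end of the rack has a low plate of the same kind, 45 mm high.
- label_roll: Bystander, to be left alone: loose roll of blank white labels lying flat on the table just beyond the left (+y) end of the rack, about 90 mm diameter, 40 mm high; origin at its underside.
Things that resemble listed ones, but are neither listed nor needed, are in the scene too. What is shaped like the part that bears tube_3_center but orange is not meant.

How it is judged (in metres and radians):
At the end, for the whole second after the job is handed in: Each tube stands upright (within 0.08 rad) and still on the rack, its axis within 12 mm of its disc's centre and its underside on the disc (height within 5 mm); counted from the low end plate to the tall one the order is tube_1, tube_2, tube_3, tube_4; all are released (((horizontal distance between plate_tall and disc_1_top below 0.12 m and horizontal distance between tube_1_center and disc_4_top below 0.012 m and horizontal distance between tube_2_center and disc_3_top below 0.012 m and horizontal distance between tube_3_center and disc_2_top below 0.012 m and horizontal distance between tube_4_center and disc_1_top below 0.012 m) or (horizontal distance between plate_tall and disc_4_top below 0.12 m and horizontal distance between tube_1_center and disc_1_top below 0.012 m and horizontal distance between tube_2_center and disc_2_top below 0.012 m and horizontal distance between tube_3_center and disc_3_top below 0.012 m and horizontal distance between tube_4_center and disc_4_top below 0.012 m)) and angle between each of tube_1_center, tube_2_center, tube_3_center, tube_4_center's own z axis and vertical below 0.08 rad and height (world z) of tube_1_center between 0.047 and 0.057 m and linear speed of each of tube_1, tube_2, tube_3, tube_4 below 0.02 m/s and contact force between each of tube_1, tube_2, tube_3, tube_4 and the fingers below 0.1 N and height (world z) of tube_2_center between 0.057 and 0.067 m and height (world z) of tube_3_center between 0.067 and 0.077 m and height (world z) of tube_4_center between 0.077 and 0.087 m); the robot touches nothing.
It fails at once if the label roll is pushed more than 25 mm from its place (distance of label_roll from where it was at the start of the episode above 0.025 m).
It fails at once if a tube is knocked over (tilted more than about 45 degrees) (angle between any of tube_1_center, tube_2_center, tube_3_center, tube_4_center's own z axis and vertical above 0.8 rad).
It also fails if it takes over 112 s, if anything falls off the work surface, if the arm or the gripper's body presses on something with over 40 N, if the wrist force passes 120 N, or if a joint passes its speed limit or range.

### The arm

A 7-joint arm with a two-finger parallel gripper is mounted at the origin on the work surface; the furniture and walls round the work are solid. World frame = base frame: x ahead of the robot, y to its left, z up, the work surface at z = 0. Lengths are in m, angles in degrees, forces in N, time in s.
With the tool pointing down it reaches from about 0.425 to 0.875 m from the base axis. Payload 4.7 kg.
Tool frame: the origin (TCP) lies on the centre line of the jaws, within the pads' length; the fingertips stand 8 mm ahead of it and the grasp point (between the pads) lies 11 mm behind it; z points along the fingers, y is the direction in which the jaws open and shut (so a half turn about z gives the same grasp; the last joint's range is limited). The gripper opens to 87 mm and grips with 3 to 60 N. Pads are 19 mm wide; open, the fingers measure 117 mm over their backs; the gripper's body (75 mm by 190 mm) begins 51 mm behind the grasp point.
Start: joints at [-69.322, 18.392, -4.016, 83.108, 1.295, 78.541, -3.26], TCP at [0.221, 0.611, 0.231] pointing down, gripper open.
Joint ranges: [-163.93, 163.93], [-17.29, 119.83], [-79.2, 71.16], [3.27, 140.29], [-89.18, 269.18], [5.43, 117.66], [-154.24, 154.24]. Speed limits (degrees/s): [147.25, 147.25, 180, 180, 180, 180, 180].

### API

Orientations are given as [roll, pitch, yaw] about the fixed x, y, z axes, in that order (R = Rz(yaw) Ry(pitch) Rx(roll)).
In Python, from cell import env gives the robot as it stands. The module is installed in compiled form; this text tells all that it offers.
- The arm moves only by the tool move_arm, never from a script. Its argument "steps" is a list of rows, each a list of 2 entries, a list of its own where there are three numbers: the shift along the tool's x, y, z in m, then the turn about the tool's z in rad. A call has 1 to 20 rows; each row is the pose to reach, as a shift and turn from the pose commanded when the call began, along the tool's axes at that moment; what a row does not reach only later rows make up. A row lasts 1/8 s, in which the tool goes at most 62.5 mm and 10.7 degrees, less where a joint would pass 70% of its speed; a pose out of reach is approached as far as the arm can. A call with a gripper value outside its range is refused whole. "hand" is the closure, from -1 (fully open) to 1 (shut), set as the call begins (left out, the last holds). The fingers move at their own pace and stop on an object; "squeeze" is the grip in N (left out, the last holds). Time passes only in rows, so rows that repeat a pose let the fingers close. It gives the time, the measured TCP pose, the force and the opening at its end, in the units of the state.
- env.get_obs(): the state, without advancing time (a new reading comes with each control period).
- env.read_camera(name): name is "side" or "top"; returns (picture, depth): 384x512x3 uint8, red, green, blue; 384x512 float32, m along the optical axis (not along the pixel's ray), 0 where there is no reading.
- env.calibration(name): a dict with "intrinsics" (3x3 intrinsics, pixels), "D" ([k1, k2, p1, p2, k3] as OpenCV has them; the pictures are not rectified), "position" and "orientation" of the camera in the world. Camera axes: x right, y up, looking along -z (the intrinsics and any distortion apply to the point x, -y, -z); pixel columns grow to the right and rows downward; lengths in m; the calibration is good to about 2 mm. A picture is of the moment at which its call begins. calibration takes no time and is no camera call.
- env.sign_off(): hands the job in, once; it reports no verdict.
Trained networks look in the newest picture that a camera, given by its name, has taken for a name from the list of things; names that differ only in an ending like _2 or _b are one class to them, and where a whole thing is asked for, a point or a joint stands for the part that bears it (a point fixed in the world has none). Each returns a list of dicts, best first, with "conf" (0 to 1); they miss things now and then, are a little off and sometimes report something else, mostly with a low value. They report only what shows in the picture. A call takes as long as a camera call. They do not tell look-alikes from the thing itself.
- env.cut_out(camera, query): "region" (384x512 bool, what is visible of it) and "uv" ([column, row] in pixels, amid what is visible of it).
The state is a dict: "time_s": time; "qpos": joint angles; "joint_velocities": joint speeds; "effort": joint torques, N m; "tool_pos": TCP position; "tool_rot": TCP orientation; "force": force on the tool from outside, world axes, zero at the start; "wrist_torque": the same for the moment, N m; "grip_width": finger opening in m.
Only numpy, scipy, OpenCV 4.12 (cv2) and the standard library are available. Lean on these libraries where they do the work, as an engineer would, in place of code of your own. Each camera call takes 0.05 s, during which the arm holds its last target. There are 200 camera calls.

## Working session

There is one attempt and no reset: what is moved stays moved. The work goes in short steps, Python scripts to look and compute and a tool call to move; the robot and the scene stay as the last step left them, time stands still between calls to the robot, and variables do not carry over. Pictures are saved under pics/ and viewed, about 12 in all and at most 16, crops included, and the job is handed in when it is done.

Besides the shell and the picture viewer there is one more tool, called after "Request:" as name([rows], argument=value, ...), one row to a line, values as JSON. move_arm: Moves the arm, as the interface text tells. Its arguments: {"type":"object","properties":{"steps":{"type":"array"},"hand":{"type":"number"},"squeeze":{"type":"number"}},"required":["steps"]}

```bash
mkdir -p pics; cat > h.py <<'E'
import numpy as np, cv2
from scipy.spatial.transform import Rotation as R
from cell import env
def cam(n):
    c=env.calibration(n); K=np.array(c["intrinsics"]); D=np.array(c["D"],float); p=np.array(c["position"]); o=np.array(c["orientation"],float)
    return K,D,p,o
def rot(o):
    if o.shape==(3,3): return o
    if o.size==4: raise SystemExit("quat")
    return R.from_euler('xyz',o,degrees=True).as_matrix()
def cloud(n,depth):
    K,D,p,o=cam(n); h,w=depth.shape
    u,v=np.meshgrid(np.arange(w),np.arange(h))
    q=cv2.undistortPoints(np.stack([u,v],-1).reshape(-1,1,2).astype(np.float32),K,D).reshape(h,w,2)
    P=np.stack([q[...,0]*depth,-q[...,1]*depth,-depth],-1)
    return P@rot(o).T+p
def save(n,img): cv2.imwrite(f"pics/{n}.png",cv2.cvtColor(img,cv2.COLOR_RGB2BGR))
E
python3 - <<'E'
from h import *
for n in("top","side"):
    print(env.calibration(n)); a,d=env.read_camera(n); save(n+"0",a)
    X=cloud(n,d); X[d==0]=np.nan; np.save(n+".npy",X)
    for q in("tube_1_center","disc_1_top","plate_tall","label_roll"):
        for r in env.cut_out(n,q):
            P=X[r["region"]]; z=np.nanpercentile(P[:,2],95); T=P[P[:,2]>z-.008]
            lo,hi=np.nanpercentile(T,[1,99],axis=0)
            print(n,q,round(r["conf"],2),np.round(r["uv"]),r["region"].sum(),"ztop %.3f"%z,np.round((lo+hi)/2,3)[:2],np.round(hi-lo,3)[:2])
print(env.get_obs())
E
```

```text
{'intrinsics': array([[460.75273046,   0.        , 259.58434767],
       [  0.        , 460.75273046, 191.49764097],
       [  0.        ,   0.        ,   1.        ]]), 'D': array([0.02123008, 0.        , 0.        , 0.        , 0.        ]), 'position': array([7.86345823e-02, 6.78052534e-04, 1.91111563e+00]), 'orientation': array([ 10.93610823,   0.10285883, -90.58535773])}
top tube_1_center 0.65 [334. 202.] 85 ztop 0.077 [ 0.402 -0.301] [0.029 0.031]
top tube_1_center 0.28 [173. 187.] 148 ztop 0.168 [0.454 0.339] [0.07  0.011]
top disc_1_top 0.76 [193. 186.] 168 ztop 0.025 [0.466 0.272] [0.052 0.056]
top plate_tall 0.49 [173. 184.] 187 ztop 0.169 [0.456 0.341] [0.076 0.015]
top plate_tall 0.28 [256. 180.] 195 ztop 0.024 [0.494 0.019] [0.06  0.059]
top label_roll 0.5 [312. 167.] 270 ztop 0.138 [ 0.531 -0.207] [0.056 0.053]
{'intrinsics': array([[405.13634078,   0.        , 259.18990612],
       [  0.        , 405.13634078, 187.27121131],
       [  0.        ,   0.        ,   1.        ]]), 'D': array([-0.12617496,  0.        ,  0.        ,  0.        ,  0.        ]), 'position': ar
[... 409 characters left out ...]
  0.077]
{'time_s': 0.5, 'qpos': array([-69.32300594,  18.39445012,  -4.01890518,  83.10838859,
         1.29489431,  78.5412369 ,  -3.25838123]), 'joint_velocities': array([-0.11035916, -0.08071047,  0.05134915, -0.08089607,  0.03548227,
       -0.09111193,  0.02934788]), 'effort': array([-1.29508603e-04, -4.90602922e+01, -4.02684314e-01, -3.12465513e+01,
       -6.36823894e-02,  3.45202954e-02,  3.92842708e-05]), 'tool_pos': array([0.22091879, 0.61131604, 0.2305509 ]), 'tool_rot': array([1.79998934e+02, 1.76895397e-03, 1.60136080e+02]), 'force': array([ 0.22388077, -0.61425867, -0.49977467]), 'wrist_torque': array([ 0.02978487,  0.00235535, -0.00062016]), 'grip_width': 0.08692352708448509}
```

```bash
python3 - <<'E'
import cv2
for n in("top","side"):
    a=cv2.imread(f"pics/{n}0.png"); a=a[100:350,100:420] if n=="top" else a[60:384,60:460]
    cv2.imwrite(f"pics/{n}0c.png",cv2.resize(a,None,fx=2.4 if n=="top" else 1.85,fy=2.4 if n=="top" else 1.85,interpolation=cv2.INTER_CUBIC))
E
```

```text
(no output)
```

View pics/top0c.png

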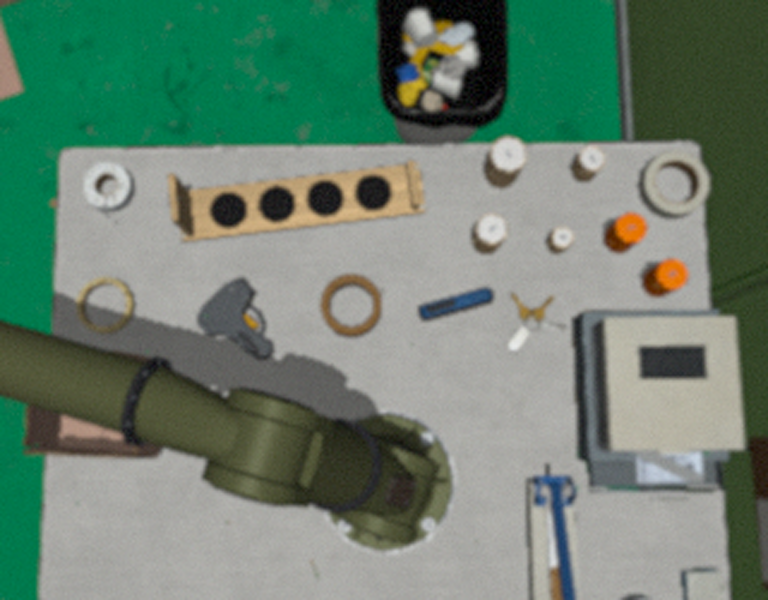

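View pics/side0c.png

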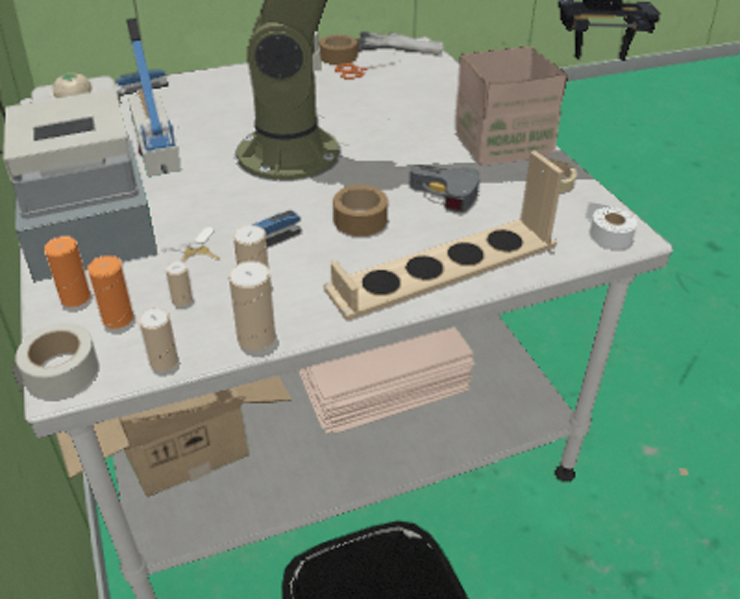

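Top view: the tall plate is at the left (+y, crop px 180,200), so tube_4 goes to disc_1, and so on down to tube_1 on disc_4. The tubes are at crop px 507,155 (T4), 490,230 (T3), 590,158 (T2) and 561,237 (T1). The orange ones are decoys. The side view agrees. Next I'll measure precisely.

```bash
cat >> h.py <<'E'
def rayz(n,uv,z):
    K,D,p,o=cam(n); q=cv2.undistortPoints(np.asarray(uv,np.float32).reshape(-1,1,2),K,D).reshape(-1,2)
    d=np.c_[q[:,0],-q[:,1],-np.ones(len(q))]@rot(o).T
    return (p+d*((z-p[2])/d[:,2])[:,None])[:,:2]
def blob(n,mask,z,near,r=.05):
    """xy centre (area centroid on plane z) of masked pixels near a spot"""
    v,u=np.nonzero(mask); P=rayz(n,np.c_[u,v],z); P=P[np.linalg.norm(P-near,axis=1)<r]
    if len(P)<15: return None
    (c,_,_)=cv2.minAreaRect((P*1000).astype(np.float32)); m=P.mean(0)
    return np.r_[m,2*np.sqrt(np.linalg.eigvalsh(np.cov(P.T))),len(P)]
TUB={1:(.405,-.303,.07),2:(.53,-.35,.09),3:(.42,-.19,.11),4:(.531,-.207,.13)}
E
python3 - <<'E'
from h import *
for n in("top","side"):
    a,d=env.read_camera(n); X=cloud(n,d); X[d==0]=np.nan
    lo=a.min(2).astype(int); hi=a.max(2).astype(int)
    dark=(hi<70)
    G=[]
    for g in((.466,.272),(.475,.188),(.485,.103),(.494,.019)):
        b=blob(n,dark&(np.abs(X[...,2]-.017)<.02),.017,np.array(g),.045); print(n,"disc",np.round(b,4)); G.append(b[:2])
    print("spacing",np.linalg.norm(np.diff(G,axis=0),axis=1))
    for k,(x,y,h) in TUB.items():
        z=X[...,2]; near=np.hypot(X[...,0]-x,X[...,1]-y)<.06
        m=near&(z>h-.012)&(z<h+.03)
        c=a[m]; w=m&(lo>150)&(hi-lo<45)
        print(n,k,np.round(blob(n,w,h,np.array([x,y]),.06),4), "allz",np.round(np.nanmedian(X[m],0),3),m.sum(), np.percentile(c.min(1),[10,50,90]))
E
```

```text
top disc [4.667e-01 2.720e-01 2.820e-02 2.870e-02 1.410e+02]
top disc [4.763e-01 1.875e-01 2.790e-02 2.900e-02 1.400e+02]
top disc [4.859e-01 1.032e-01 2.800e-02 2.870e-02 1.390e+02]
top disc [4.944e-01 1.890e-02 2.800e-02 2.920e-02 1.370e+02]
spacing [0.08502027 0.08484536 0.08476474]
top 1 [ 4.026e-01 -3.018e-01  1.640e-02  1.740e-02  5.300e+01] allz [ 0.401 -0.301  0.068] 61 [142. 189. 205.]
top 2 [ 5.344e-01 -3.541e-01  2.010e-02  2.220e-02  8.200e+01] allz [ 0.532 -0.351  0.089] 99 [123.4 186.  204. ]
top 3 [ 4.121e-01 -1.786e-01  2.450e-02  2.540e-02  1.160e+02] allz [ 0.41  -0.177  0.11 ] 132 [142.2 200.5 213. ]
top 4 [ 5.329e-01 -2.075e-01  2.770e-02  2.920e-02  1.530e+02] allz [ 0.532 -0.206  0.129] 178 [134.4 199.5 208. ]
side disc [4.657e-01 2.696e-01 2.930e-02 3.100e-02 1.490e+02]
side disc [4.756e-01 1.844e-01 2.970e-02 3.110e-02 1.660e+02]
side disc [4.842e-01 1.004e-01 3.010e-02 3.070e-02 1.790e+02]
side disc [4.94e-01 1.57e-02 3.02e-02 3.14e-02 1.97e+02]
spacing [0.08581388 0.0844203  0.08529861]
side 1 [ 4.024e-01 -3.035e-01  1.650e-02  1.680e-02  6.000e+01] allz [ 0.41  -0.304  0.069] 98 [108.7 194.  216. ]
side 2 [ 5.333e-01 -3.567e-01  2.210e-02  2.280e-02  1.460e+02] allz [ 0.541 -0.357  0.091] 203 [110. 197. 216.]
side 3 [ 4.108e-01 -1.820e-01  2.420e-02  2.640e-02  1.330e+02] allz [ 0.419 -0.182  0.11 ] 193 [108. 204. 216.]
side 4 [ 5.331e-01 -2.103e-01  2.820e-02  2.960e-02  2.260e+02] allz [ 0.541 -0.211  0.13 ] 309 [110. 213. 217.]
```

```bash
cat > sh.py <<'E'
import sys; from h import *
# usage: sh.py x,y,z ... -> shifts in tool axes
s=env.get_obs(); p=np.array(s["tool_pos"]); M=R.from_euler('xyz',s["tool_rot"],degrees=True).as_matrix()
print("t",round(s["time_s"],2),"p",p.round(4),"rot",np.round(s["tool_rot"],2),"w",round(s["grip_width"],4))
for a in sys.argv[1:]:
    t=np.array([float(v) for v in a.split(",")]); print(a,np.round(M.T@(t-p),4))
E
python3 sh.py .42,.45,.25 .5,.1,.25 .533,-.209,.25
```

```text
t 0.6 p [0.221  0.6113 0.2306] rot [180.     0.   160.13] w 0.0873
.42,.45,.25 [-0.242  -0.084  -0.0194]
.5,.1,.25 [-0.4362 -0.386  -0.0194]
.533,-.209,.25 [-0.5723 -0.6654 -0.0194]
```

Request:
move_arm([
  [[-0.242,-0.084,-0.019],0],
  [[-0.242,-0.084,-0.019],0],
  [[-0.242,-0.084,-0.019],0],
  [[-0.242,-0.084,-0.019],0],
  [[-0.242,-0.084,-0.019],0.2],
  [[-0.436,-0.386,-0.019],0.4],
  [[-0.436,-0.386,-0.019],0.6],
  [[-0.436,-0.386,-0.019],0.8],
  [[-0.436,-0.386,-0.019],1.0],
  [[-0.436,-0.386,-0.019],1.114],
  [[-0.436,-0.386,-0.019],1.114],
  [[-0.572,-0.665,-0.019],1.114],
  [[-0.572,-0.665,-0.019],1.114],
  [[-0.572,-0.665,-0.019],1.114],
  [[-0.572,-0.665,-0.019],1.114],
  [[-0.572,-0.665,-0.019],1.114],
  [[-0.572,-0.665,-0.019],1.114],
  [[-0.572,-0.665,-0.019],1.114],
], hand=-1)

```text
time_s: 2.85
tool_pos: [0.5329, -0.2079, 0.2494]
tool_rot: [-180.0, -0.0, 96.3]
force: [0.5, 0.9, -0.4]
grip_width: 0.0872
```

```bash
python3 sh.py .533,-.209,.13 .533,-.209,.089
```

```text
t 2.85 p [ 0.5329 -0.2079  0.2494] rot [-1.7999e+02 -5.0000e-02  9.6300e+01] w 0.0872
.533,-.209,.13 [-0.0012 -0.      0.1194]
.533,-.209,.089 [-0.0012 -0.      0.1604]
```

Request:
move_arm([
  [[-0.001,0,0.05],0],
  [[-0.001,0,0.09],0],
  [[-0.001,0,0.12],0],
  [[-0.001,0,0.14],0],
  [[-0.001,0,0.16],0],
  [[-0.001,0,0.16],0],
  [[-0.001,0,0.16],0],
])

```text
time_s: 3.72
tool_pos: [0.5337, -0.2097, 0.0904]
tool_rot: [179.9, 0.0, 96.3]
force: [0.7, 0.6, 0.3]
grip_width: 0.0865
```

Request:
move_arm([
  [[0,0,0],0],
  [[0,0,0],0],
  [[0,0,0],0],
  [[0,0,0],0],
  [[0,0,0],0],
  [[0,0,0],0],
  [[0,0,0],0],
  [[0,0,0],0],
  [[0,0,-0.02],0],
  [[0,0,-0.05],0],
  [[0,0,-0.1],0],
  [[0,0,-0.13],0],
  [[0,0,-0.13],0],
  [[0,0,-0.13],0],
], hand=1, squeeze=15)

```text
time_s: 5.48
tool_pos: [0.5325, -0.2092, 0.2191]
tool_rot: [-180.0, -0.0, 96.3]
force: [-0.9, 0.3, -0.8]
grip_width: 0.0597
```

```bash
python3 - <<'E'
from h import *
a,d=env.read_camera("side"); save("s1",cv2.resize(a[100:300,60:400],None,fx=2,fy=2))
E
python3 sh.py .4662,.2708,.22 .4662,.2708,.1075
```

```text
t 5.53 p [ 0.5322 -0.2091  0.2184] rot [-1.7989e+02 -5.0000e-02  9.6310e+01] w 0.0597
.4662,.2708,.22 [ 0.4842 -0.0129 -0.0011]
.4662,.2708,.1075 [ 0.4841 -0.0127  0.1114]
```

View pics/s1.png

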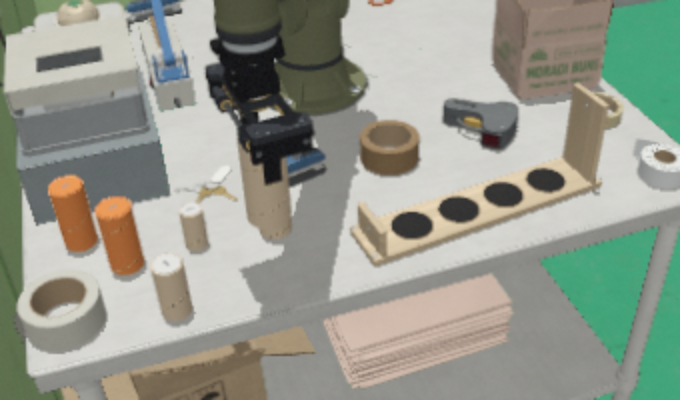

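T4 is held (width 59.7 mm, crop px 270,200). Now I'll carry it to disc_1.

Request:
move_arm([
  [[0.04,0,0],0],
  [[0.09,-0.002,0],0],
  [[0.15,-0.004,0],0],
  [[0.21,-0.005,0],0],
  [[0.27,-0.007,0],0],
  [[0.33,-0.009,0],0],
  [[0.39,-0.01,0],0],
  [[0.44,-0.012,0],0],
  [[0.47,-0.013,0],0],
  [[0.484,-0.013,0],0],
  [[0.484,-0.013,0],0],
  [[0.484,-0.013,0.04],0],
  [[0.484,-0.013,0.075],0],
  [[0.484,-0.013,0.095],0],
  [[0.484,-0.013,0.105],0],
  [[0.484,-0.013,0.109],0],
  [[0.484,-0.013,0.1105],0],
  [[0.484,-0.013,0.1115],0],
  [[0.484,-0.013,0.1115],0],
  [[0.484,-0.013,0.1115],0],
])

```text
time_s: 8.02
tool_pos: [0.4671, 0.2703, 0.1084]
tool_rot: [180.0, -0.0, 96.3]
force: [0.8, 0.2, -1.1]
grip_width: 0.0601
```

```bash
python3 sh.py .4662,.2708,.1075; python3 -c "
from h import *
print([env.get_obs()['force'].round(2) for _ in range(1)])"
```

```text
t 8.03 p [0.4671 0.2703 0.1084] rot [ 1.7997e+02 -2.0000e-02  9.6310e+01] w 0.0601
.4662,.2708,.1075 [ 0.0006 -0.0008  0.0009]
[array([ 0.76,  0.24, -1.13])]
```

Request:
move_arm([
  [[0,0,0.0008],0],
  [[0,0,0.0012],0],
  [[0,0,0.0012],0],
])

```text
time_s: 8.4
tool_pos: [0.4669, 0.2701, 0.1068]
tool_rot: [-180.0, 0.0, 96.3]
force: [0.7, 0.1, -1.4]
grip_width: 0.0597
```

Request:
move_arm([
  [[0,0,0],0],
  [[0,0,0],0],
  [[0,0,0],0],
  [[0,0,0],0],
  [[0,0,0],0],
  [[0,0,0],0],
  [[0,0,-0.02],0],
  [[0,0,-0.05],0],
  [[0,0,-0.1],0],
  [[0,0,-0.12],0],
  [[-0.05,0,-0.12],0],
  [[-0.11,0,-0.12],0],
  [[-0.17,0,-0.12],0],
  [[-0.23,-0.02,-0.12],0],
  [[-0.29,-0.04,-0.12],0],
  [[-0.34,-0.07,-0.12],0],
  [[-0.39,-0.095,-0.12],0],
  [[-0.43,-0.104,-0.12],0],
  [[-0.442,-0.104,-0.12],0],
  [[-0.442,-0.104,-0.12],0],
], hand=-1)

```text
time_s: 10.9
tool_pos: [0.4123, -0.1806, 0.2269]
tool_rot: [180.0, -0.0, 96.2]
force: [0.3, 0.2, -0.4]
grip_width: 0.0872
```

```bash
python3 - <<'E'
from h import *
a,d=env.read_camera("side"); save("s2",cv2.resize(a[100:300,60:400],None,fx=2,fy=2))
E
python3 sh.py .4115,-.1803,.074
```

```text
t 10.95 p [ 0.4124 -0.1796  0.2268] rot [-1.7999e+02 -3.0000e-02  9.6350e+01] w 0.087
.4115,-.1803,.074 [-0.0007 -0.001   0.1528]
```

View pics/s2.png

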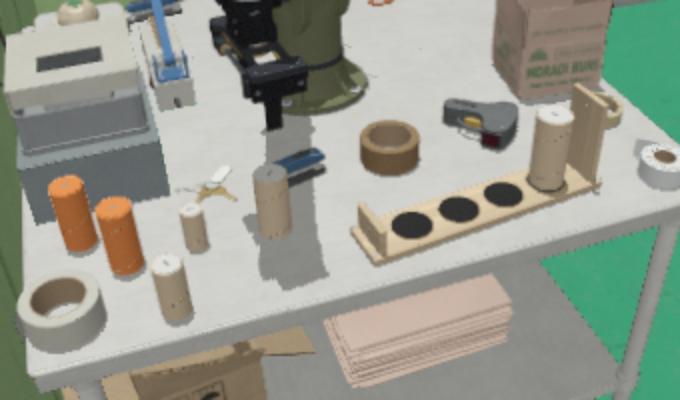

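T4 stands on disc_1 (px 550,150). Now T3.

Request:
move_arm([
  [[-0.0005,0,0.05],0],
  [[-0.0005,0,0.09],0],
  [[-0.0005,0,0.12],0],
  [[-0.0005,0,0.14],0],
  [[-0.0005,0,0.153],0],
  [[-0.0005,0,0.153],0],
  [[-0.0005,0,0.153],0],
])

```text
time_s: 11.82
tool_pos: [0.4129, -0.1809, 0.0745]
tool_rot: [179.9, 0.0, 96.3]
force: [-0.3, -0.6, -0.9]
grip_width: 0.0872
```

Request:
move_arm([
  [[0,0,0],0],
  [[0,0,0],0],
  [[0,0,0],0],
  [[0,0,0],0],
  [[0,0,0],0],
  [[0,0,0],0],
  [[0,0,0],0],
  [[0,0,0],0],
  [[0,0,-0.02],0],
  [[0,0,-0.05],0],
  [[0,0,-0.1],0],
  [[0,0,-0.12],0],
  [[0,0,-0.12],0],
  [[0,0,-0.12],0],
], hand=1, squeeze=15)

```text
time_s: 13.58
tool_pos: [0.4114, -0.1808, 0.1927]
tool_rot: [-179.9, -0.0, 96.3]
force: [0.3, -0.7, -2.2]
grip_width: 0.0515
```

```bash
python3 sh.py .476,.186,.092
```

```text
t 13.57 p [ 0.4114 -0.1808  0.1927] rot [-1.799e+02 -3.000e-02  9.631e+01] w 0.0515
.476,.186,.092 [0.3574 0.1046 0.1007]
```

Request:
move_arm([
  [[0.02,0.04,0],0],
  [[0.05,0.08,0],0],
  [[0.1,0.104,0],0],
  [[0.16,0.104,0],0],
  [[0.22,0.104,0],0],
  [[0.27,0.104,0],0],
  [[0.32,0.104,0],0],
  [[0.345,0.104,0],0],
  [[0.357,0.104,0],0],
  [[0.357,0.104,0],0],
  [[0.357,0.104,0.03],0],
  [[0.357,0.104,0.065],0],
  [[0.357,0.104,0.085],0],
  [[0.357,0.104,0.095],0],
  [[0.357,0.104,0.099],0],
  [[0.357,0.104,0.101],0],
  [[0.357,0.104,0.102],0],
  [[0.357,0.104,0.1025],0],
  [[0.357,0.104,0.1025],0],
  [[0.357,0.104,0.1025],0],
])

```text
time_s: 16.08
tool_pos: [0.4764, 0.1853, 0.0915]
tool_rot: [180.0, -0.0, 96.3]
force: [-0.0, -0.1, -0.3]
grip_width: 0.0518
```

```bash
python3 sh.py .476,.186,.092 .5339,-.3554,.2
```

```text
t 16.07 p [0.4764 0.1853 0.0915] rot [ 1.7998e+02 -1.0000e-02  9.6310e+01] w 0.0518
.476,.186,.092 [ 0.0008 -0.0003 -0.0005]
.5339,-.3554,.2 [-0.5437 -0.0022 -0.1086]
```

Request:
move_arm([
  [[0,0,0],0],
  [[0,0,0],0],
  [[0,0,0],0],
  [[0,0,0],0],
  [[0,0,0],0],
  [[0,0,-0.02],0],
  [[0,0,-0.06],0],
  [[0,0,-0.11],0],
  [[-0.04,0,-0.11],0],
  [[-0.1,0,-0.11],0],
  [[-0.16,0,-0.11],0],
  [[-0.22,0,-0.11],0],
  [[-0.28,0,-0.11],0],
  [[-0.34,0,-0.11],0],
  [[-0.4,-0.001,-0.11],0],
  [[-0.46,-0.002,-0.11],0],
  [[-0.51,-0.002,-0.11],0],
  [[-0.544,-0.002,-0.11],0],
  [[-0.544,-0.002,-0.11],0],
  [[-0.544,-0.002,-0.11],0],
], hand=-1)

```text
time_s: 18.58
tool_pos: [0.5342, -0.3548, 0.201]
tool_rot: [-180.0, -0.1, 96.3]
force: [-0.1, -0.0, -0.2]
grip_width: 0.0871
```

```bash
python3 - <<'E'
from h import *
a,d=env.read_camera("side"); save("s3",cv2.resize(a[100:300,60:400],None,fx=2,fy=2))
E
python3 sh.py .5339,-.3554,.054
```

```text
t 18.62 p [ 0.5346 -0.3542  0.2011] rot [ 1.7999e+02 -8.0000e-02  9.6400e+01] w 0.0871
.5339,-.3554,.054 [-0.0014 -0.0008  0.1471]
```

View pics/s3.png

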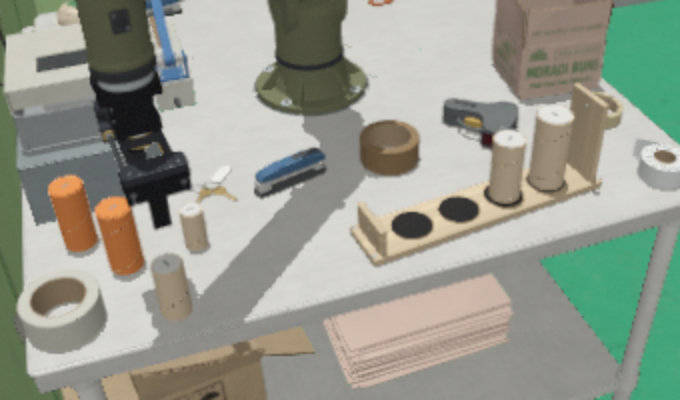

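T3 is standing on disc_2 (px 507,168). Before grasping T2 I'll check the orange decoys' position and height against the gripper body.

```bash
python3 - <<'E'
from h import *
for n in("top","side"):
    X=np.load(n+".npy"); a=cv2.imread(f"pics/{n}0.png").astype(int)
    m=((a[...,2]-a[...,0]>100)&(X[...,2]>.05)).astype(np.uint8)
    k,l,s,c=cv2.connectedComponentsWithStats(m)
    for i in range(1,k):
        if s[i,4]>40:
            P=X[l==i]; z=np.nanpercentile(P[:,2],90); T=P[P[:,2]>z-.012]; print(n,s[i,4],z.round(3),np.nanmedian(T,0).round(3))
E
```

```text
top 133 0.115 [ 0.409 -0.407  0.11 ]
top 137 0.115 [ 0.332 -0.47   0.11 ]
side 302 0.111 [ 0.34  -0.476  0.11 ]
side 312 0.112 [ 0.419 -0.413  0.11 ]
```

Request:
move_arm([
  [[-0.001,0,0.05],0],
  [[-0.001,0,0.09],0],
  [[-0.001,0,0.11],0],
  [[-0.001,0,0.125],0],
  [[-0.001,0,0.137],0],
  [[-0.001,0,0.137],0],
  [[-0.001,0,0.137],0],
])

```text
time_s: 19.5
tool_pos: [0.5347, -0.3573, 0.0653]
tool_rot: [179.9, 0.0, 96.3]
force: [0.1, -1.0, -0.6]
grip_width: 0.087
```

Request:
move_arm([
  [[0,0,0],0],
  [[0,0,0],0],
  [[0,0,0],0],
  [[0,0,0],0],
  [[0,0,0],0],
  [[0,0,0],0],
  [[0,0,0],0],
  [[0,0,0],0],
  [[0,0,-0.02],0],
  [[0,0,-0.05],0],
  [[0,0,-0.1],0],
  [[0,0,-0.12],0],
  [[0,0,-0.12],0],
  [[0,0,-0.12],0],
], hand=1, squeeze=15)

```text
time_s: 21.25
tool_pos: [0.5336, -0.3559, 0.1828]
tool_rot: [-179.9, -0.1, 96.3]
force: [1.2, -0.2, -1.1]
grip_width: 0.0434
```

```bash
python3 sh.py .485,.1018,.082
```

```text
t 21.25 p [ 0.5336 -0.3559  0.1828] rot [-1.799e+02 -1.000e-01  9.632e+01] w 0.0434
.485,.1018,.082 [0.4601 0.0022 0.1016]
```

Request:
move_arm([
  [[0.04,0,0],0],
  [[0.09,0,0],0],
  [[0.15,0.001,0],0],
  [[0.21,0.001,0],0],
  [[0.27,0.001,0],0],
  [[0.33,0.002,0],0],
  [[0.38,0.002,0],0],
  [[0.43,0.002,0],0],
  [[0.452,0.002,0],0],
  [[0.46,0.002,0],0],
  [[0.46,0.002,0.03],0],
  [[0.46,0.002,0.065],0],
  [[0.46,0.002,0.085],0],
  [[0.46,0.002,0.095],0],
  [[0.46,0.002,0.099],0],
  [[0.46,0.002,0.101],0],
  [[0.46,0.002,0.102],0],
  [[0.46,0.002,0.1025],0],
  [[0.46,0.002,0.1025],0],
  [[0.46,0.002,0.1025],0],
])

```text
time_s: 23.75
tool_pos: [0.4858, 0.1008, 0.082]
tool_rot: [180.0, -0.0, 96.3]
force: [1.0, -0.6, -1.0]
grip_width: 0.044
```

```bash
python3 sh.py .485,.1018,.082 .4025,-.3027,.18
```

```text
t 23.75 p [0.4858 0.1008 0.082 ] rot [ 1.7998e+02 -1.0000e-02  9.6310e+01] w 0.044
.485,.1018,.082 [ 0.0011 -0.0006  0.    ]
.4025,-.3027,.18 [-0.3919 -0.1271 -0.0981]
```

Request:
move_arm([
  [[0,0,0.0005],0],
  [[0,0,0.0005],0],
  [[0,0,0.0005],0],
  [[0,0,0.0005],0],
  [[0,0,0],0],
  [[0,0,-0.02],0],
  [[0,0,-0.06],0],
  [[0,0,-0.1],0],
  [[-0.04,0,-0.1],0],
  [[-0.1,0,-0.1],0],
  [[-0.16,-0.01,-0.1],0],
  [[-0.22,-0.03,-0.1],0],
  [[-0.27,-0.06,-0.1],0],
  [[-0.32,-0.09,-0.1],0],
  [[-0.36,-0.115,-0.1],0],
  [[-0.385,-0.127,-0.1],0],
  [[-0.392,-0.127,-0.1],0],
  [[-0.392,-0.127,-0.1],0],
  [[-0.392,-0.127,-0.1],0],
], hand=-1)

```text
time_s: 26.12
tool_pos: [0.4033, -0.3013, 0.1816]
tool_rot: [-180.0, -0.0, 96.4]
force: [-0.0, -0.0, -0.9]
grip_width: 0.0868
```

```bash
python3 - <<'E'
from h import *
a,d=env.read_camera("side"); save("s4",cv2.resize(a[100:300,60:400],None,fx=2,fy=2))
E
python3 sh.py .4025,-.3027,.037
```

```text
t 26.18 p [ 0.4032 -0.3014  0.1817] rot [-1.7999e+02 -3.0000e-02  9.6450e+01] w 0.0872
.4025,-.3027,.037 [-0.0012 -0.0008  0.1447]
```

View pics/s4.png

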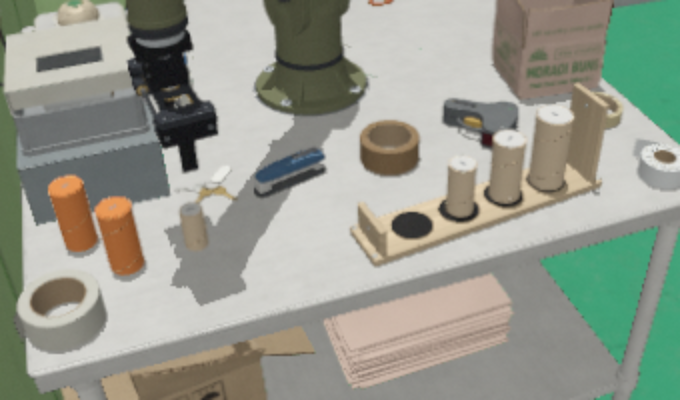

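T2 is on disc_3 (px 460,188). Before T1 I'll check the gripper body's clearance to the scale nearby.

```bash
python3 - <<'E'
from h import *
for n in("top","side"):
    X=np.load(n+".npy"); P=X.reshape(-1,3); P=P[(P[:,2]>.08)&(P[:,0]>.1)&(P[:,0]<.5)&(P[:,1]<-.22)&(P[:,1]>-.39)]
    for lo in(.20,.22,.24,.26,.28,.30,.32): print(n,lo,((P[:,0]>lo)&(P[:,0]<lo+.02)).sum(), end=" ")
    print()
E
```

```text
top 0.2 152 top 0.22 133 top 0.24 92 top 0.26 69 top 0.28 0 top 0.3 0 top 0.32 0 
side 0.2 80 side 0.22 76 side 0.24 600 side 0.26 266 side 0.28 1 side 0.3 0 side 0.32 0
```

Request:
move_arm([
  [[-0.001,0,0.05],0],
  [[-0.001,0,0.09],0],
  [[-0.001,0,0.115],0],
  [[-0.001,0,0.13],0],
  [[-0.001,0,0.14],0],
  [[-0.001,0,0.14],0],
  [[-0.001,0,0.14],0],
])

```text
time_s: 27.05
tool_pos: [0.4033, -0.3042, 0.0427]
tool_rot: [179.9, 0.0, 96.3]
force: [0.0, -0.5, 0.7]
grip_width: 0.087
```

Request:
move_arm([
  [[0,0,0],0],
  [[0,0,0],0],
  [[0,0,0],0],
  [[0,0,0],0],
  [[0,0,0],0],
  [[0,0,0],0],
  [[0,0,0],0],
  [[0,0,0],0],
  [[0,0,0],0],
  [[0,0,-0.02],0],
  [[0,0,-0.05],0],
  [[0,0,-0.1],0],
  [[0,0,-0.12],0],
  [[0,0,-0.12],0],
  [[0,0,-0.12],0],
], hand=1, squeeze=15)

```text
time_s: 28.92
tool_pos: [0.402, -0.3033, 0.1608]
tool_rot: [-179.9, -0.1, 96.3]
force: [1.4, -0.3, -0.5]
grip_width: 0.0356
```

```bash
python3 sh.py .4942,.0173,.060
```

```text
t 28.93 p [ 0.402  -0.3033  0.1608] rot [-1.7993e+02 -6.0000e-02  9.6320e+01] w 0.0356
.4942,.0173,.060 [0.3084 0.127  0.101 ]
```

Request:
move_arm([
  [[0.02,0.03,0],0],
  [[0.05,0.07,0],0],
  [[0.09,0.105,0],0],
  [[0.14,0.127,0],0],
  [[0.19,0.127,0],0],
  [[0.24,0.127,0],0],
  [[0.28,0.127,0],0],
  [[0.302,0.127,0],0],
  [[0.308,0.127,0],0],
  [[0.308,0.127,0],0],
  [[0.308,0.127,0.03],0],
  [[0.308,0.127,0.065],0],
  [[0.308,0.127,0.085],0],
  [[0.308,0.127,0.095],0],
  [[0.308,0.127,0.099],0],
  [[0.308,0.127,0.101],0],
  [[0.308,0.127,0.102],0],
  [[0.308,0.127,0.1025],0],
  [[0.308,0.127,0.1025],0],
  [[0.308,0.127,0.1025],0],
])

```text
time_s: 31.42
tool_pos: [0.4951, 0.0163, 0.0595]
tool_rot: [180.0, -0.0, 96.3]
force: [-0.4, 0.0, -0.6]
grip_width: 0.0355
```

Request:
move_arm([
  [[0,0,0],0],
  [[0,0,0],0],
  [[0,0,0],0],
  [[0,0,0],0],
  [[0,0,0],0],
  [[0,0,0],0],
  [[0,0,-0.02],0],
  [[0,0,-0.06],0],
  [[0,0,-0.12],0],
  [[0,0,-0.18],0],
  [[-0.05,0,-0.18],0],
  [[-0.11,0,-0.18],0],
  [[-0.17,0,-0.18],0],
  [[-0.23,0,-0.18],0],
  [[-0.27,0,-0.18],0],
  [[-0.27,0,-0.18],0],
  [[-0.27,0,-0.18],0],
], hand=-1)

```text
time_s: 33.55
tool_pos: [0.5247, -0.2514, 0.2391]
tool_rot: [-180.0, -0.1, 96.3]
force: [-0.2, 0.6, 0.1]
grip_width: 0.0871
```

```bash
python3 - <<'E'
from h import *
D={4:(.4662,.2708),3:(.476,.186),2:(.485,.1018),1:(.4942,.0173)}
for n in("top","side"):
    a,d=env.read_camera(n); X=cloud(n,d); X[d==0]=np.nan
    if n=="side": save("s5",cv2.resize(a[100:300,60:400],None,fx=2,fy=2))
    lo=a.min(2).astype(int); hi=a.max(2).astype(int)
    for k,(x,y) in D.items():
        h=TUB[k][2]+.017; z=X[...,2]
        m=(np.hypot(X[...,0]-x,X[...,1]-y)<.05)&(z>h-.012)&(z<h+.03)&(lo>150)&(hi-lo<45)
        b=blob(n,m,h,np.array([x,y]),.05); print(n,k,np.round((b[:2]-(x,y))*1000,1),"mm, ztop",np.nanmedian(z[m]).round(3),h)
    for r in env.cut_out(n,"label_roll"): print(n,"roll",r["conf"],r["uv"])
E
```

```text
top 4 [1.4 1. ] mm, ztop 0.147 0.14700000000000002
top 3 [1.8 2.8] mm, ztop 0.127 0.127
top 2 [1.1 2.3] mm, ztop 0.106 0.107
top 1 [1.6 1.7] mm, ztop 0.088 0.08700000000000001
top roll 0.53 [142.7, 176.1]
side 4 [ 1.3 -3.1] mm, ztop 0.148 0.14700000000000002
side 3 [ 0.8 -1.3] mm, ztop 0.127 0.127
side 2 [ 2.1 -0. ] mm, ztop 0.107 0.107
side 1 [ 2.7 -0.8] mm, ztop 0.087 0.08700000000000001
side roll 0.81 [392.5, 183.5]
side roll 0.18 [291.6, 206.5]
```

View pics/s5.png

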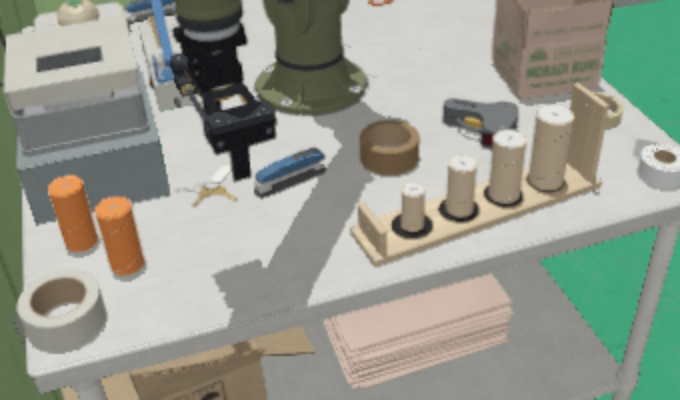

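All four tubes stand on their discs (px 413,210 / 460,188 / 507,168 / 550,150), within about 3 mm of centre. The gripper is clear and the roll hasn't moved, so I'm handing in.

```bash
python3 -c "
from cell import env
print(env.sign_off())"
```

```text
the job is handed in; nothing more can be done
None
```

The job is handed in. All four tubes stand on the rack in order: tube_1 on disc_4 beside the low plate, then tube_2 on disc_3, tube_3 on disc_2 and tube_4 on disc_1 beside the tall plate.

- **Placement:** in my last checks both cameras put every tube axis within about 3.5 mm of its disc centre, against the 12 mm allowed. Cap heights were within 1 mm of what I expected, and all four tubes looked upright. The two cameras differ from each other by 1.5–4 mm in y, which fits their stated calibration error of about 2 mm.
- **Robot:** the gripper is open and clear of everything. The arm finished at about 33.6 s of the 112 s allowed.
- **Label roll:** the side camera finds the roll within 1–2 px of its starting place. The top camera first mistook tube_4 for the roll, so it has no starting position to compare.
- **Checks that failed:** none.

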